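Ready the milk frother in the mug

ROBOT

A 6-joint arm with a two-finger parallel gripper is mounted at the origin on a cart in front of the work surface, level with it; the furniture and walls round the work are solid. World frame = base frame: x ahead of the robot, y to its left, z up, the work surface at z = 0. Lengths are in mm, angles in rad, forces in N, time in s.
With the tool pointing down it reaches from about 400 to 925 mm from the base axis. Payload 12.5 kg.
Tool frame: the origin (TCP) lies at the very end of the fingers, on their centre line; the grasp point (between the pads) lies 19 mm behind it; z points along the fingers, y is the direction in which the jaws open and shut (so a half turn about z gives the same grasp; the last joint's range is limited). The gripper opens to 95 mm and grips with 3 to 60 N. Pads are 20 mm wide; open, the fingers measure 119 mm over their backs; the gripper's body (75 mm by 180 mm) begins 59 mm behind the grasp point.
Start: joints at [-1.287, 0.491, 1.559, -0, 1.092, -0.106], TCP at [237.526, -578.125, 214.661] pointing down, gripper open.
Joint ranges: [-3.1, 3.1], [-0.84, 2.19], [0.05, 2.79], [-1.13, 4.28], [0.06, 2.93], [-2.69, 2.69]. Speed limits (rad/s): [2.22, 2.22, 2.79, 3.14, 3.14, 3.14].

INTERFACE

Orientations are given as [roll, pitch, yaw] about the fixed x, y, z axes, in that order (R = Rz(yaw) Ry(pitch) Rx(roll)).
In Python, from cell import env gives the robot as it stands.
- The arm moves only by the shell command python3 -m pendant 'ROWS'. ROWS is JSON, a list that holds one entry, the list of rows, each a list of 5 numbers: the opening, from 0 (shut) to 1 (fully open), then the shift along the tool's x, y, z in m, then the turn about the tool's z in rad. A call has exactly 8 rows; each row is the pose to reach, as a shift and turn from the pose commanded when the call began, along the tool's axes at that moment; what a row does not reach only later rows make up. A row lasts 1/10 s, in which the tool goes at most 50 mm and 8.59 degrees, less where a joint would pass 70% of its speed; a pose out of reach is approached as far as the arm can. A call with a gripper value outside its range is refused whole. The fingers move at their own pace and stop on an object; the grip force is fixed at half the most. Time passes only in rows, so rows that repeat a pose let the fingers close, or fill a call up. It gives the time, the measured TCP pose, the force and the opening at its end, in the units of the state.
- env.state(): the state, without advancing time (a new reading comes with each control period).
- env.read_camera(name): name is "side" or "top"; returns a dict with "image" (480x640x3 uint8, blue, green, red), "range_z" (480x640 float32, mm along the optical axis (not along the pixel's ray), 0 where there is no reading), "fx", "fy", "cx", "cy" (pixels), "rvec" (rotation vector, rad) and "tvec" (3), from world to camera coordinates, as OpenCV has them. Camera axes: x right, y down, z forward; pixel columns grow to the right and rows downward; lengths in mm; the calibration is good to about 2 mm. A picture is of the moment at which its call begins.
- env.job_done(): hands the job in, once; it reports no verdict.
The state is a dict: "t": time; "joints": joint angles; "qvel": joint speeds; "tau": joint torques, N m; "eef_pos": TCP position; "tcp_rot": TCP orientation; "ft_force": force on the tool from outside, world axes, zero at the start; "moment": the same for the moment, N m; "opening": opening from 0.0 (shut) to 1.0 (fully open).
Only numpy, scipy, OpenCV 4.12 (cv2) and the standard library are available. Lean on these libraries where they do the work, as an engineer would, in place of code of your own. Each camera call takes 0.05 s, during which the arm holds its last target. There are 200 camera calls.

TASK

Draw the black-handled milk frother out of its leaning stand, turn it upright with the whisk end straight down above the mug, and lower the whisk well down inside the mug, without the frother touching the mug's sides or bottom. Finish still holding it there, steady and upright, ready to froth: do not let go or set it down. Leave the mug where it stands and leave the citrus reamer, the pepper mill and the kitchen timer alone.

Things in the scene. Friction and masses are not known exactly. Their poses are not given: they have to be found in the camera images.
- frother: Milk frother, round, 175 mm long, 0.1 to 0.16 kg. Origin: underside of the whisk end; z along it to the handle's end. Whisk ring 22 mm wide, z 0-6 mm; thin shaft to 65; black handle 28 wide, z 65-175, red button on its end. Starts in one tube of the stand, whisk down, leaning 45 degrees, handle towards the robot; z 105-175 sticks out. Loose fit; clear after 105 mm drawn along its z.
- stand: Fixed wooden stand, base 135x190x12 mm, with two steel tubes (41 mm wide, 31 inside). Origin on the worktop under the base's middle; x to its back, yaw 0 to 0.35 rad, y left, z up. Tubes at y +55 and -55 mm lean 45 degrees to the front, from the closed lower end (x 50, z 28) to the mouth (x -28, z 106). Frother in either one, reamer in the other.
- reamer: Light wooden citrus reamer, 168 mm long, in the other tube at the same lean; ribbed conical head 43 mm across sticks out. Origin: centre of its lower end, z axis along it to the head's tip. A bystander: to be left in place.
- mug: Cream speckled mug, loose, about 0.24 kg, upright, 90 mm high, cup 86 mm across outside, one handle. Origin: on the worktop amid cup and handle; z up; handle towards -y (to y = -61 mm); cup axis at x 0, y +17.5 mm. Inner floor 7 mm above the worktop; clear inside to 25 mm round the cup axis.
- mug_mouth (a point): Centre of the mug's mouth: on the cup's axis, level with the rim, 90 mm above the worktop.
- pepper_mill: Dark wooden pepper mill, 58 mm across, 150 mm high, standing loose at the left front. Origin: centre of its underside. A bystander.
- kitchen_timer: White round kitchen timer, 63 mm across, 55 mm high, standing loose near the middle front. Origin: centre of its underside. A bystander.
Not all that is in view belongs to the job. Of the things shaped like the frother, the black one is meant.

How it is judged (in metres and radians):
On the way, in this order (a step that is already met when the one before it is completed fails the run):
1. the frother is drawn fully out of its tube and held clear of the stand (z of frother in the frame of stand above 0.11 m and contact force between frother and stand below 0.1 N and contact force between frother and the fingers above 1 N), for 0.1 s.
2. the frother is held upright, whisk down, above the mug's mouth (angle between frother's own z axis and vertical below 0.25 rad and z of frother in the frame of mug_mouth above 0 m and horizontal distance between frother and mug_mouth below 0.05 m and contact force between frother and the fingers above 1 N), for 0.1 s.
At the end, for the whole second after the job is handed in: Still gripped, at rest, within 12 degrees of upright, whisk down in the mug: 20 mm or more below the rim, within 25 mm of the cup axis, 8 mm or more above the worktop, nothing touching the mug. Mug upright; mug, reamer, mill and timer within 20 mm of their starts (contact force between frother and the fingers above 1 N and angle between frother's own z axis and vertical below 0.21 rad and horizontal distance between frother and mug_mouth below 0.025 m and z of frother in the frame of mug_mouth below -0.02 m and height (world z) of frother above 0.008 m and contact force between each of frother, the arm, the fingers and mug below 0.1 N and linear speed of frother below 0.02 m/s and angular speed of frother below 0.2 rad/s and angle between mug's own z axis and vertical below 0.05 rad and distance of each of mug, reamer, pepper_mill, kitchen_timer from where it was at the start of the episode below 0.02 m); the arm keeps its last pose, push and grip.
It fails at once if the wooden citrus reamer is pulled from its pocket or knocked about (moved over 20 mm) (distance of reamer from where it was at the start of the episode above 0.02 m).
It fails at once if the pepper mill is pushed or knocked (moved over 20 mm) (distance of pepper_mill from where it was at the start of the episode above 0.02 m).
It fails at once if the kitchen timer is pushed or knocked (moved over 20 mm) (distance of kitchen_timer from where it was at the start of the episode above 0.02 m).
It fails at once if the mug is pushed more than 20 mm or knocked over (distance of mug from where it was at the start of the episode above 0.02 m or angle between mug's own z axis and vertical above 0.3 rad).
It also fails if it takes over 38 s, if anything falls off the work surface, if the arm or the gripper's body presses on something with over 40 N, if the wrist force passes 120 N, or if a joint passes its speed limit or range.

## Working session

There is one attempt and no reset: what is moved stays moved. The work goes in short steps, Python scripts to look and compute and a shell command to move; the robot and the scene stay as the last step left them, time stands still between calls to the robot, and variables do not carry over. Pictures are saved under pics/ and viewed, about 8 in all and at most 12, crops included, and the job is handed in when it is done.

```bash
mkdir -p pics; ls; python3 - <<'E'
from cell import env
import cv2,numpy as np,pickle
print(env.state())
for n in("side","top"):
    c=env.read_camera(n); cv2.imwrite(f"pics/{n}0.png",c["image"]); pickle.dump(c,open(f"{n}0.pkl","wb"))
    R=cv2.Rodrigues(np.array(c["rvec"],float))[0]; print(n,c["fx"],c["cx"],c["cy"],-R.T@np.array(c["tvec"]).ravel(),R[2])
E
```

```text
pics
{'t': 0.0, 'joints': array([-1.28657505e+00,  4.91574370e-01,  1.55944991e+00, -3.00472246e-05,
        1.09162894e+00, -1.05582210e-01]), 'qvel': array([ 0.0013183 , -0.00162374, -0.00141835, -0.00012323, -0.00236222,
        0.00030654]), 'tau': array([ 2.39918532e-03, -6.12644148e+01, -2.58175617e+01,  6.92441245e-02,
        4.82554967e-02, -1.19432270e-04]), 'eef_pos': array([ 237.46511031, -577.88701955,  214.0523677 ]), 'tcp_rot': array([-3.14053518e+00, -8.52691526e-05,  3.89817309e-01]), 'ft_force': array([ 0.26305573,  0.79154921, -0.34256035]), 'moment': array([-0.04033273,  0.00662661, -0.00811959]), 'opening': 0.9984259717200891}
side 510.30217354122146 322.2616097509772 235.5775663821588 [-371.68044977  367.38595667  584.15327674] [ 0.82763625 -0.32346904 -0.45867856]
top 590.1140667295008 317.2299083557418 246.48539510345776 [ 325.72538332  -20.00148389 1357.21820119] [ 0.16836949  0.02137297 -0.98549222]
```

View pics/side0.png

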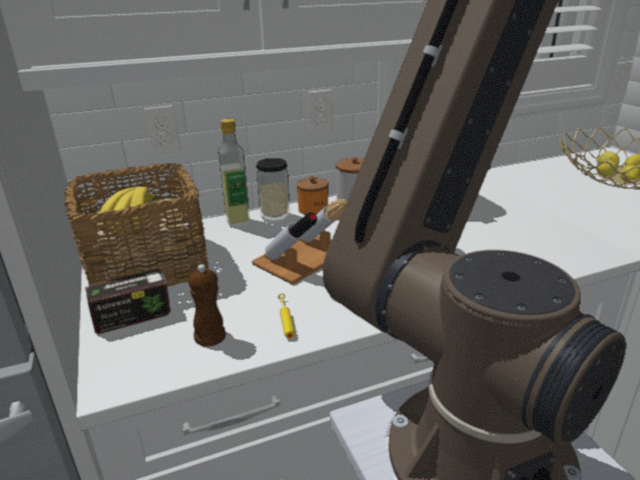

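View pics/top0.png

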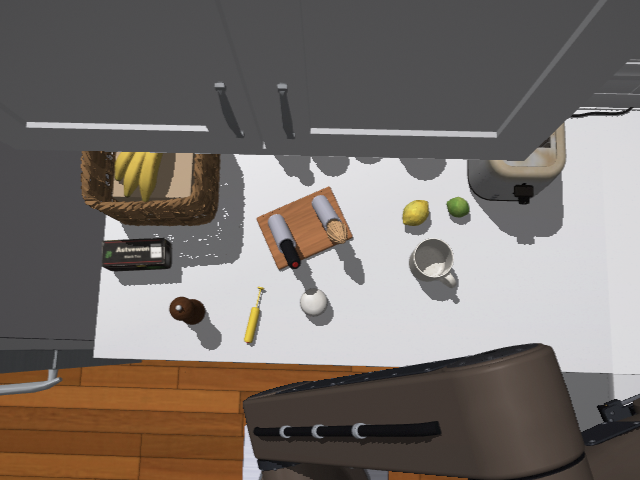

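Candidates shaped like the frother are the black handle with a red button in the left tube (top 290,250; side 308,218) and the yellow one lying on the worktop (top 253,318; side 287,318). The black one in the stand fits. The reamer is in the right tube (top 337,230). Next I'll measure the positions and confirm with a crop.

```bash
cat > h.py <<'E'
import cv2,numpy as np,pickle
class Cam:
    def __init__(s,c):
        s.c=c; s.im=c["image"]; s.R=cv2.Rodrigues(np.array(c["rvec"],float))[0]; s.t=np.array(c["tvec"],float).ravel(); s.o=-s.R.T@s.t
    def ray(s,u,v):
        c=s.c; return s.R.T@np.array([(u-c["cx"])/c["fx"],(v-c["cy"])/c["fy"],1.])
    def plane(s,u,v,z):
        d=s.ray(u,v); return s.o+d*(z-s.o[2])/d[2]
    def depth(s,u,v): 
        return s.o+s.ray(u,v)*s.c["range_z"][int(round(v)),int(round(u))]
    def proj(s,p):
        q=s.R@np.asarray(p,float)+s.t; c=s.c; return np.array([c["fx"]*q[0]/q[2]+c["cx"],c["fy"]*q[1]/q[2]+c["cy"]])
def tri(a,pa,b,pb):
    da,db=a.ray(*pa),b.ray(*pb); k=np.linalg.lstsq(np.c_[da,-db],b.o-a.o,rcond=None)[0]
    p,q=a.o+k[0]*da,b.o+k[1]*db; return (p+q)/2,np.linalg.norm(p-q)
def load(n): return Cam(pickle.load(open(n+".pkl","rb")))
def cen(m):
    y,x=np.nonzero(m); return x.mean(),y.mean(),len(x)
def red(im):
    h=cv2.cvtColor(im,cv2.COLOR_BGR2HSV); return ((h[...,0]<6)|(h[...,0]>174))&(h[...,1]>170)&(h[...,2]>110)
E
python3 - <<'E'
from h import *
np.set_printoptions(precision=1,suppress=True)
T,S=load("top0"),load("side0")
def win(m,x0,x1,y0,y1):
    k=np.zeros_like(m);k[y0:y1,x0:x1]=m[y0:y1,x0:x1];return k
rt=cen(win(red(T.im),275,310,240,280)); rs=cen(win(red(S.im),290,325,205,235))
print("red",rt,rs,tri(T,rt[:2],S,rs[:2]))
# world points by depth in top
def pts(cam):
    c=cam.c; v,u=np.mgrid[0:480,0:640]; z=c["range_z"]
    d=np.stack([(u-c["cx"])/c["fx"],(v-c["cy"])/c["fy"],np.ones_like(z)],-1)*z[...,None]
    return (d-cam.t)@cam.R
P=pts(T); 
# stand base: brown wood
h=cv2.cvtColor(T.im,cv2.COLOR_BGR2HSV)
w=win((h[...,0]>5)&(h[...,0]<16)&(h[...,1]>110)&(abs(P[...,2]-12)<8),245,365,180,280)
ys,xs=np.nonzero(w); hull=cv2.convexHull(np.c_[xs,ys].astype(np.float32))
q=np.array([T.plane(u,v,12)[:2] for u,v in hull[:,0]],np.float32)
r=cv2.minAreaRect(q); print("base",r)
# tubes
for n,(x0,x1,y0,y1) in dict(frother=(262,306,205,272),reamer=(305,352,190,250)).items():
    m=win(P[...,2]>35,x0,x1,y0,y1); a=P[m]; print(n,len(a),a[:,2].min(),a[:,2].max(),a[a[:,2]>a[:,2].max()-15].mean(0),a[a[:,2]<60].mean(0))
for n,(x0,x1,y0,y1,z) in dict(mug=(400,465,225,295,90),timer=(295,332,285,320,55),mill=(160,215,285,330,150)).items():
    m=win(P[...,2]>z-12,x0,x1,y0,y1); a=P[m]; c,rad=cv2.minEnclosingCircle(a[:,:2].astype(np.float32)); print(n,len(a),np.median(a,0),c,rad,a.min(0),a.max(0))
m=win(P[...,2]>20,400,470,225,300);a=P[m];print("mug all",a.min(0),a.max(0))
c=P[120:150:10,200:400:60];print("cab",c.reshape(-1,3))
a=np.hstack([cv2.resize(T.im[175:345,225:365],None,fx=3,fy=3,interpolation=2),cv2.resize(S.im[180:350,240:360],(360,510),interpolation=2)])
cv2.imwrite("pics/crop0.png",a)
E
```

```text
red (np.float64(293.4), np.float64(263.8), 5) (np.float64(312.38461538461536), np.float64(216.3846153846154), 13) (array([493. ,  52.1, 152.9]), np.float64(4.564376256955055))
base ((600.42236328125, 41.5994873046875), (132.97540283203125, 186.89491271972656), 25.55560302734375)
frother 896 35.9075665395216 1357.2182011859363 [ 325.7  -20.  1357.2] [608.5 106.1  50.6]
reamer 899 35.78587077602932 1357.2182011859363 [ 325.7  -20.  1357.2] [655.5  10.   49.9]
mug 354 [ 508.3 -263.1   88. ] (441.02154541015625, -147.66192626953125) 172.01870727539062 [ 325.7 -293.3   78. ] [ 568.1  -20.  1357.2]
timer 572 [425.5  13.3  53. ] (389.45831298828125, 3.070066452026367) 67.78050994873047 [325.7 -20.   43.1] [ 455.6   43.1 1357.2]
mill 118 [396.7 286.6 140.9] (361.26019287109375, 142.39100646972656) 166.23501586914062 [325.7 -20.  138. ] [ 413.7  304.8 1357.2]
mug all [ 325.7 -298.7   20.1] [ 609.6  -20.  1357.2]
cab [[644.2 172.3 550.9]
 [637.3  82.6 573.4]
 [645.6  -1.1 557.5]
 [646.1 -86.3 561. ]
 [637.2 176.5 529.3]
 [649.1  91.  503.3]
 [641.5  -0.9 528.9]
 [643.5 -89.2 529.1]
 [636.4 185.2 488.1]
 [637.3  91.7 491.8]
 [637.1  -0.7 498.4]
 [636.1 -91.2 507.1]]
```

View pics/crop0.png

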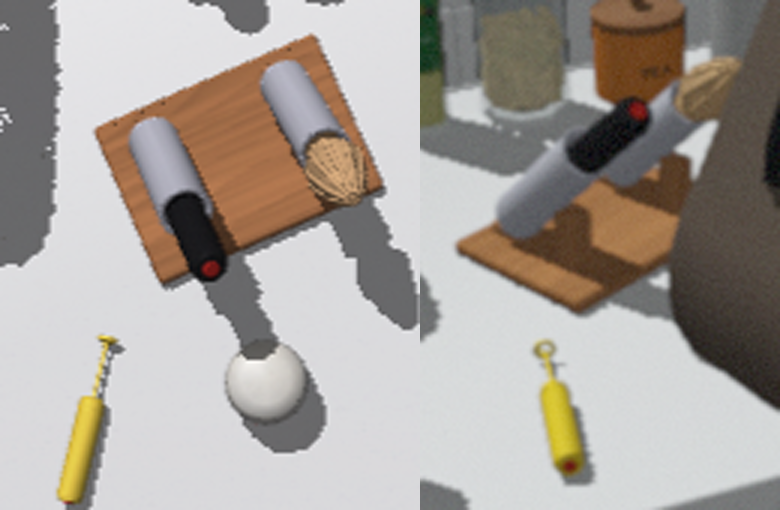

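```bash
python3 - <<'E'
from h import *
np.set_printoptions(precision=1,suppress=True)
T=load("top0")
LF,RF,LB,RB=[T.plane(225+x/3,175+y/3,12)[:2] for x,y in((163,284),(382,190),(97,130),(313,37))]
c=(LF+RF+LB+RB)/4; f=(LF+LB-RF-RB)/2; b=(LB+RB-LF-RF)/2
print(c,f,b,np.arctan2(-f[0],f[1]),np.arctan2(b[1],b[0]))
for yaw in(.33,.37,.42):
    R=np.array([[np.cos(yaw),-np.sin(yaw)],[np.sin(yaw),np.cos(yaw)]])
    for x,z in((-77.5,155.5),(-28,106),(50,28)): 
        p=np.r_[c+R@[x,55],z]; print(yaw,p,T.proj(p),load("side0").proj(p))
# mug, timer, mill by rim pixels with depth
z=T.c["range_z"]; v,u=np.mgrid[0:480,0:640]
for n,(x0,x1,y0,y1,lo,hi) in dict(mug=(400,465,225,295,82,96),handle=(440,465,262,295,30,82),timer=(295,332,285,320,30,70),mill=(160,215,285,330,100,170)).items():
    P=np.array([T.depth(a,b) for a in range(x0,x1) for b in range(y0,y1) if z[b,a]>0])
    P=P[(P[:,2]>lo)&(P[:,2]<hi)]; print(n,len(P),P.min(0),P.max(0),(P.min(0)+P.max(0))/2)
E
```

```text
[598.   39.8] [-78.4 166.2] [120.   56.4] 0.4406979792383557 0.43962035846208625
0.33 [506.8  66.7 155.5] [287.5 257.3] [301.9 213.7]
0.33 [553.7  82.7 106. ] [282.4 239.1] [288.1 227.8]
0.33 [627.5 108.   28. ] [275.3 213.5] [269.  247.3]
0.37 [505.8  63.  155.5] [289.2 257.8] [303.8 213.6]
0.37 [552.   80.9 106. ] [283.2 239.9] [289.2 228. ]
0.37 [624.7 109.1  28. ] [274.8 214.7] [268.9 247.9]
0.42 [504.8  58.4 155.5] [291.5 258.4] [306.1 213.4]
0.42 [550.   78.6 106. ] [284.3 240.8] [290.5 228.2]
0.42 [621.2 110.4  28. ] [274.1 216.1] [268.8 248.7]
mug 244 [ 473.5 -287.7   82. ] [ 568.1 -201.1   95.3] [ 520.8 -244.4   88.7]
handle 161 [ 464.8 -298.7   30.2] [ 524.1 -260.8   82. ] [ 494.4 -279.8   56.1]
timer 605 [396.2 -17.1  30.2] [456.7  43.4  62.7] [426.4  13.2  46.4]
mill 478 [373.3 262.8 101.6] [421.3 310.9 154.6] [397.3 286.8 128.1]
```

```bash
python3 - <<'E'
from h import *
np.set_printoptions(precision=2,suppress=True)
def ln(c,x0,x1,y0,y1):
    h=cv2.cvtColor(c.im,cv2.COLOR_BGR2HSV); m=np.zeros((480,640),bool); m[y0:y1,x0:x1]=(h[...,2]<48)[y0:y1,x0:x1]
    n,l,s,_=cv2.connectedComponentsWithStats(m.astype(np.uint8)); i=1+s[1:,4].argmax(); y,x=np.nonzero(l==i)
    v=cv2.fitLine(np.c_[x,y].astype(np.float32),cv2.DIST_L2,0,.01,.01).ravel(); print(s[i],v)
    a,b=c.ray(v[2],v[3]),c.ray(v[2]+20*v[0],v[3]+20*v[1]); n=np.cross(a,b); return n/np.linalg.norm(n)
T,S=load("top0"),load("side0")
n1=ln(T,275,310,236,268); n2=ln(S,285,322,205,245)
d=np.cross(n1,n2); d/=np.linalg.norm(d); d*=np.sign(d[2])
print("axis",d,"lean",np.degrees(np.arccos(d[2])),"yaw",np.arctan2(-d[1],-d[0]))
for z in (106,140,152):
    print(z,np.linalg.solve(np.array([n1,n2,[0,0,1]]),[n1@T.o,n2@S.o,z]))
E
```

```text
[280 239  21  29 334] [  0.44   0.9  289.79 252.47]
[290 213  26  25 295] [  0.77  -0.63 301.84 225.96]
axis [-0.65 -0.33  0.69] lean 46.62849124421425 yaw 0.47051635311282797
106 [534.77  70.92 106.  ]
140 [502.69  54.6  140.  ]
152 [491.37  48.85 152.  ]
```

Black handle confirmed: tip with red button at about (492, 51, 153), lean 46°, yaw about 0.45. I'll approach above the grasp point at about (505, 57, 139).

```bash
python3 -m pendant '[[[1,0.03,-0.03,-0.01,0],[1,0.06,-0.06,-0.02,0],[1,0.09,-0.09,-0.03,0],[1,0.12,-0.12,-0.04,0],[1,0.15,-0.15,-0.04,0],[1,0.18,-0.18,-0.04,0],[1,0.21,-0.21,-0.04,0],[1,0.24,-0.24,-0.04,0]]]'
python3 -m pendant '[[[1,0.03,-0.03,0,0],[1,0.06,-0.06,0,-0.02],[1,0.09,-0.09,0,-0.04],[1,0.12,-0.12,0,-0.06],[1,0.15,-0.15,0,-0.06],[1,0.18,-0.18,0,-0.06],[1,0.21,-0.21,0,-0.06],[1,0.24,-0.24,0,-0.06]]]'
```

```text
t: 0.9
eef_pos: [368.6, -263.3, 254.6]
tcp_rot: [-3.142, -0.0, 0.389]
ft_force: [0.8, -0.5, 0.3]
opening: 1.003
t: 1.7
eef_pos: [499.4, 50.1, 254.5]
tcp_rot: [3.142, 0.0, 0.45]
ft_force: [0.8, -0.4, -0.2]
opening: 1.003
```

```bash
python3 -m pendant '[[[1,0.004,-0.002,0.03,0],[1,0.008,-0.004,0.06,0],[1,0.008,-0.004,0.08,0],[1,0.008,-0.004,0.08,0],[1,0.008,-0.004,0.08,0],[1,0.008,-0.004,0.08,0],[1,0.008,-0.004,0.08,0],[1,0.008,-0.004,0.08,0]]]'
python3 - <<'E'
from h import *
from cell import env
ims=[]
for n in("side","top"):
    c=env.read_camera(n); pickle.dump(c,open(n+"1.pkl","wb")); C=Cam(c); p=np.array(env.state()["eef_pos"]); print(n,C.proj(p),C.proj(p+[0,0,-30]))
    u,v=C.proj(p).astype(int); im=c["image"]
    ims.append(cv2.resize(im[v-75:v+75,u-65:u+65],(390,450),interpolation=2)); print(u-65,v-75)
cv2.imwrite("pics/near1.png",np.hstack(ims))
E
```

```text
t: 2.5
eef_pos: [504.8, 55.2, 175.4]
tcp_rot: [3.141, -0.001, 0.45]
ft_force: [-1.3, -0.6, -0.5]
opening: 1.003
side [307.30304696 204.10762733] [307.79688054 217.76335555]
242 129
top [292.42534409 256.99587121] [293.26259945 259.18095702]
227 181
```

View pics/near1.png

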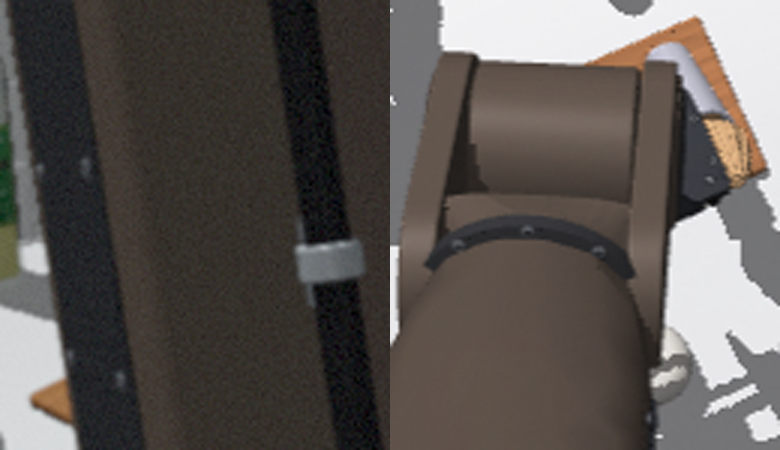

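The arm hides both views of the handle, so I go by the measured pose and check with the opening after closing.

```bash
python3 -m pendant '[[[1,0.005,-0.002,0.03,0],[1,0.005,-0.002,0.057,0],[1,0.005,-0.002,0.057,0],[0.2,0.005,-0.002,0.057,0],[0.2,0.005,-0.002,0.057,0],[0.2,0.005,-0.002,0.057,0],[0.2,0.005,-0.002,0.057,0],[0.2,0.005,-0.002,0.057,0]]]'
python3 -m pendant '[[[0.2,0,0,0,0],[0.2,0,0,0,0],[0.2,0,0,0,0],[0.2,0,0,0,0],[0.2,0,0,0,0],[0.2,0,0,0,0],[0.2,0,0,0,0],[0.2,0,0,0,0]]]'
```

```text
t: 3.4
eef_pos: [508.4, 59.3, 118.1]
tcp_rot: [3.141, -0.001, 0.45]
ft_force: [0.1, -0.7, -0.4]
opening: 0.64
t: 4.2
eef_pos: [508.2, 59.3, 117.6]
tcp_rot: [3.142, 0.0, 0.45]
ft_force: [-0.3, -0.4, -0.5]
opening: 0.289
```

Gripped (27.5 mm opening). Draw along the axis gently.

```bash
python3 -m pendant '[[[0.2,-0.004,0,-0.004,0],[0.2,-0.008,0,-0.008,0],[0.2,-0.012,0,-0.012,0],[0.2,-0.016,0,-0.016,0],[0.2,-0.02,0,-0.02,0],[0.2,-0.024,0,-0.024,0],[0.2,-0.028,0,-0.028,0],[0.2,-0.028,0,-0.028,0]]]'
python3 -m pendant '[[[0.2,-0.005,0,-0.005,0],[0.2,-0.01,0,-0.01,0],[0.2,-0.015,0,-0.015,0],[0.2,-0.02,0,-0.02,0],[0.2,-0.025,0,-0.025,0],[0.2,-0.03,0,-0.03,0],[0.2,-0.03,0,-0.03,0],[0.2,-0.03,0,-0.03,0]]]'
python3 - <<'E'
from h import *
from cell import env
ims=[]
for n in("side","top"):
    c=env.read_camera(n); pickle.dump(c,open(n+"2.pkl","wb")); C=Cam(c); p=np.array(env.state()["eef_pos"])
    u,v=C.proj(p).astype(int); im=c["image"]
    ims.append(cv2.resize(im[v-85:v+85,u-65:u+65],(390,510),interpolation=2)); print(u-65,v-85)
cv2.imwrite("pics/draw2.png",np.hstack(ims)); print(env.state()["ft_force"],env.state()["moment"])
E
```

```text
t: 5.0
eef_pos: [482.7, 47.0, 146.2]
tcp_rot: [3.141, -0.001, 0.45]
ft_force: [-0.9, -0.4, -1.0]
opening: 0.285
t: 5.8
eef_pos: [456.0, 34.0, 175.8]
tcp_rot: [3.141, -0.0, 0.45]
ft_force: [0.8, 1.4, -0.8]
opening: 0.289
261 126
237 196
[ 0.90504207  0.68740861 -1.22261576] [-0.01629009  0.05629083  0.03563537]
```

View pics/draw2.png

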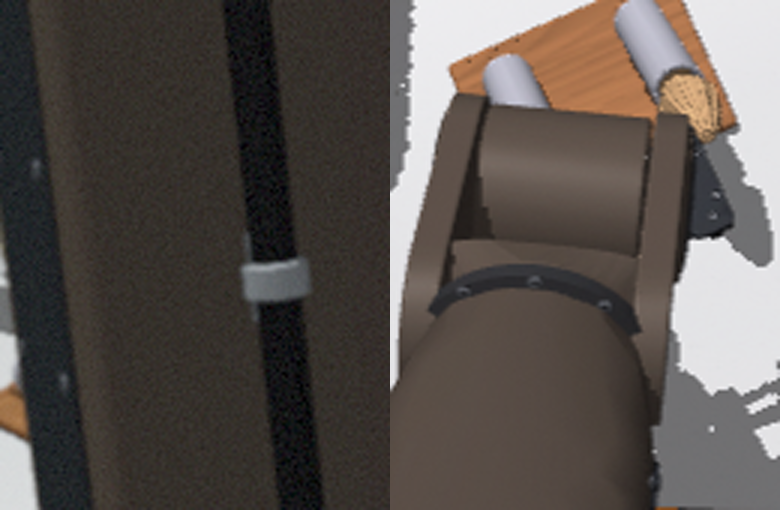

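```bash
python3 -m pendant '[[[0.2,-0.004,0,-0.004,0],[0.2,0.004,0,-0.010,0],[0.2,0.011,0,-0.016,0],[0.2,0.018,0,-0.020,0],[0.2,0.025,0,-0.025,0],[0.2,0.033,0,-0.029,0],[0.2,0.041,0,-0.034,0],[0.2,0.041,0,-0.034,0]]]'
python3 - <<'E'
from cell import env
s=env.state();print(s["ft_force"],s["moment"])
E
```

```text
t: 6.7
eef_pos: [494.0, 52.4, 210.0]
tcp_rot: [3.141, -0.001, 0.45]
ft_force: [-0.9, -0.6, -1.9]
opening: 0.287
[-0.88367518 -0.64943866 -1.89771144] [-0.1882386   0.39963102  0.01330933]
```

```bash
python3 -m pendant '[[[0.2,0.012,0,-0.005,0],[0.2,0.025,0,-0.010,0],[0.2,0.038,0,-0.012,0],[0.2,0.051,0,-0.014,0],[0.2,0.065,0,-0.015,0],[0.2,0.075,0,-0.015,0],[0.2,0.075,0,-0.015,0],[0.2,0.075,0,-0.015,0]]]'
python3 - <<'E'
from h import *
from cell import env
s=env.state();print(s["ft_force"],s["moment"])
c=env.read_camera("side"); pickle.dump(c,open("side3.pkl","wb")); C=Cam(c); print(C.proj(s["eef_pos"]))
cv2.imwrite("pics/s3.png",c["image"][100:400,150:450])
E
```

```text
t: 7.5
eef_pos: [560.4, 84.6, 224.4]
tcp_rot: [3.142, -0.0, 0.45]
ft_force: [-0.4, -0.7, -1.4]
opening: 0.286
[-0.40436544 -0.69224717 -1.40932089] [-0.12048553  0.11946765 -0.00109828]
[283.21712196 173.98072605]
```

View pics/s3.png

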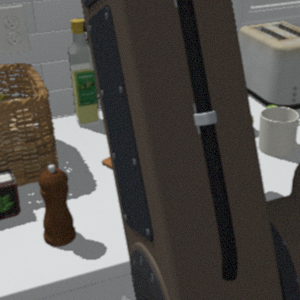

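```bash
python3 -m pendant '[[[0.2,-0.007,0,-0.007,0],[0.2,-0.014,0,-0.014,0],[0.2,-0.021,0,-0.021,0],[0.2,-0.028,0,-0.028,0],[0.2,-0.035,0,-0.037,0],[0.2,-0.035,0,-0.055,0],[0.2,-0.035,0,-0.075,0],[0.2,-0.035,0,-0.085,0]]]'
python3 -m pendant '[[[0.2,0,0,0,0],[0.2,0,0,0,0],[0.2,-0.01,0.02,0,0],[0.2,-0.03,0.05,0,0],[0.2,-0.05,0.08,0,0],[0.2,-0.07,0.11,0,0],[0.2,-0.09,0.14,0,0],[0.2,-0.09,0.14,0,0]]]'
python3 - <<'E'
from h import *
from cell import env
s=env.state();print(s["ft_force"],s["moment"])
ims=[]
for n in("side","top"):
    c=env.read_camera(n); pickle.dump(c,open(n+"4.pkl","wb")); C=Cam(c); print(C.proj(s["eef_pos"])); ims.append(c["image"][100:420,200:560])
cv2.imwrite("pics/s4.png",np.hstack(ims))
E
```

```text
t: 8.35
eef_pos: [529.0, 69.2, 311.7]
tcp_rot: [3.14, -0.002, 0.45]
ft_force: [0.5, -0.7, -2.6]
opening: 0.288
t: 9.15
eef_pos: [508.0, -98.9, 308.4]
tcp_rot: [-3.141, 0.002, 0.447]
ft_force: [0.2, -0.2, -1.1]
opening: 0.292
[ 0.18971084 -0.16909141 -1.08271287] [ 0.05006138 -0.05992496 -0.0483981 ]
[377.82273182 128.41414918]
[373.71908264 246.30929673]
```

View pics/s4.png

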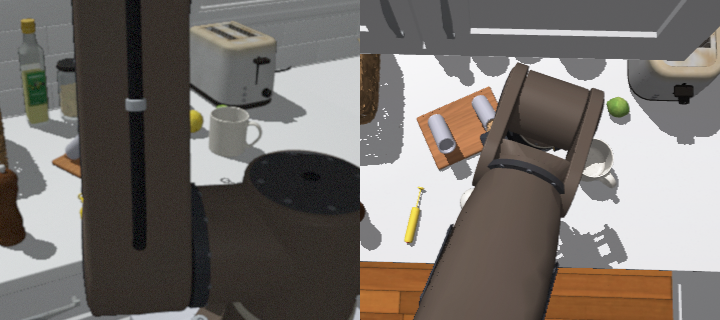

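The left tube at top (437,140) in this view is empty, so the frother is out (weight 1.1 N). The arm hides the whisk in both views, so I'll go right, where the top camera can see beneath the wrist.

```bash
python3 -m pendant '[[[0.2,-0.010,0.013,0,0],[0.2,-0.03,0.037,0,0],[0.2,-0.055,0.068,0,0],[0.2,-0.08,0.099,0,0],[0.2,-0.105,0.13,0,0],[0.2,-0.13,0.16,0,0],[0.2,-0.15,0.184,0,0],[0.2,-0.16,0.198,0,0]]]'
python3 -m pendant '[[[0.2,-0.02,0.025,0,0],[0.2,-0.045,0.055,0,0],[0.2,-0.07,0.085,0,0],[0.2,-0.095,0.115,0,0],[0.2,-0.12,0.145,0,0],[0.2,-0.135,0.165,0,0],[0.2,-0.14,0.17,0,0],[0.2,-0.14,0.17,0,0]]]'
python3 - <<'E'
from h import *
from cell import env
s=env.state();print(s["ft_force"],s["moment"])
ims=[]
for n in("side","top"):
    c=env.read_camera(n); pickle.dump(c,open(n+"5.pkl","wb")); C=Cam(c); u,v=C.proj(s["eef_pos"]).astype(int); print(n,u,v,C.proj(s["eef_pos"]+np.array([0,0,-136])))
    a=max(0,min(u-90,460));b=max(0,min(v-100,260)); print(a,b); ims.append(cv2.resize(c["image"][b:b+220,a:a+180],None,fx=2.2,fy=2.2,interpolation=2))
cv2.imwrite("pics/s5.png",np.hstack(ims))
E
```

```text
t: 10.05
eef_pos: [450.6, -344.7, 309.0]
tcp_rot: [-3.141, 0.0, 0.449]
ft_force: [0.3, -0.4, -1.5]
opening: 0.285
t: 10.85
eef_pos: [399.1, -557.3, 308.8]
tcp_rot: [-3.14, -0.0, 0.45]
ft_force: [0.8, -0.7, -1.7]
opening: 0.285
[ 0.781652   -0.68621489 -1.70826544] [ 0.00797208 -0.01538966 -0.03009676]
side 598 114 [584.20227523 176.19750786]
460 14
top 634 314 [599.50465493 318.24439472]
460 214
```

View pics/s5.png

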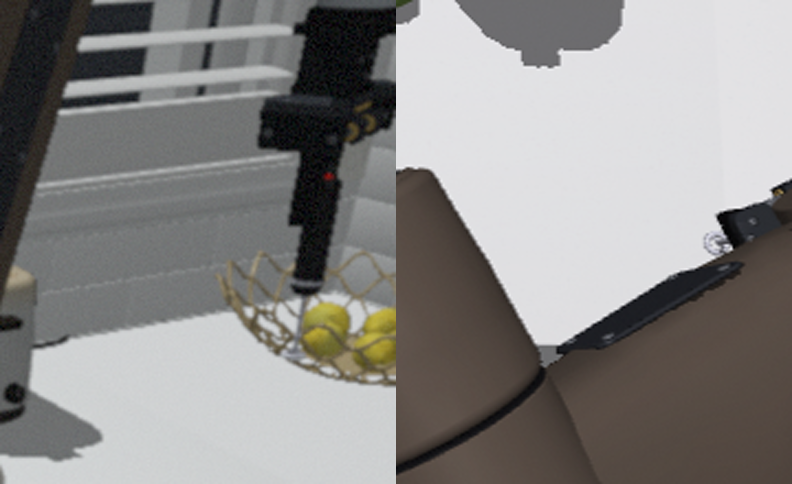

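Side view: the frother hangs nearly upright, with the whisk ring at side (592.7,175.4) and top (605.5,324), and the red button at side (609,94). Triangulate the whisk and fit the mug rim.

```bash
python3 - <<'E'
from h import *
from scipy.optimize import least_squares
np.set_printoptions(precision=1,suppress=True)
S,T=load("side5"),load("top5")
w,g=tri(S,(592.7,175.4),T,(605.5,324)); print("whisk",w,g)
tcp=np.array([399.1,-557.3,308.8]); G=tcp+[0,0,19]; a=G-w; print("axis",a,np.linalg.norm(a),"tilt",np.degrees(np.arccos(a[2]/np.linalg.norm(a))))
# red button on side ray at 175 mm
r=red(S.im); m=np.zeros_like(r); m[85:105,598:620]=r[85:105,598:620]; print("red px",cen(m),"predicted",S.proj(w+a/np.linalg.norm(a)*175))
print("G proj",S.proj(G))
tx=np.array([np.cos(.45),np.sin(.45),0]);ty=np.array([np.sin(.45),-np.cos(.45),0]); d=w-tcp; print("whisk rel tool xy",d@tx,d@ty)
# mug rim circle, from top0
T0=load("top0"); z=T0.c["range_z"]
P=np.array([T0.depth(u,v) for u in range(400,465) for v in range(225,295) if z[v,u]>0]); P=P[(P[:,2]>84)&(P[:,2]<97)&(P[:,0]>465)][:,:2]
f=lambda q:np.hypot(P[:,0]-q[0],P[:,1]-q[1])-q[2]
q=least_squares(f,[520,-244,40],loss="soft_l1",f_scale=2).x; print("rim",q,np.median(abs(f(q))),len(P))
gimg=cv2.cvtColor(T0.im,cv2.COLOR_BGR2GRAY)
for u,v in((q[0],q[1]),): print(T0.proj([u,v,90]))
E
```

```text
whisk [ 387.4 -567.1  177. ] 1.5142256305014907
axis [ 11.7   9.8 150.8] 151.5945789370426 tilt 5.771362619624026
red px (np.float64(608.6666666666666), np.float64(93.66666666666667), 3) predicted [601.8  94. ]
G proj [600.4 105.6]
whisk rel tool xy -14.774875411091301 3.7535038591535934
rim [ 524.8 -244.5   41.8] 0.9045429496290751 212
[433.3 257.5]
```

```bash
python3 -m pendant '[[[0.2,0.01,-0.009,0,0],[0.2,0.03,-0.026,0,0],[0.2,0.055,-0.048,0,0],[0.2,0.08,-0.07,0,0],[0.2,0.105,-0.092,0,0],[0.2,0.13,-0.114,0,0],[0.2,0.155,-0.135,0,0],[0.2,0.174,-0.152,0,0]]]'
python3 -m pendant '[[[0.2,0.02,-0.017,0,0],[0.2,0.04,-0.035,0,0],[0.2,0.06,-0.053,0,0],[0.2,0.075,-0.066,0,0],[0.2,0.085,-0.075,0,0],[0.2,0.09,-0.079,0,0],[0.2,0.09,-0.079,0,0],[0.2,0.09,-0.079,0,0]]]'
python3 - <<'E'
from h import *
from cell import env
s=env.state();print(s["ft_force"],s["moment"])
ims=[]
for n in("side","top"):
    c=env.read_camera(n); pickle.dump(c,open(n+"6.pkl","wb")); C=Cam(c); print(n,C.proj(s["eef_pos"]),C.proj(s["eef_pos"]+np.array([-11.7,-9.8,-132])),C.proj([524.8,-244.5,90]))
    ims.append(c["image"][60:420,270:630])
cv2.imwrite("pics/s6.png",np.hstack(ims))
E
```

```text
t: 11.75
eef_pos: [490.0, -341.5, 310.3]
tcp_rot: [3.141, -0.001, 0.452]
ft_force: [1.0, -0.6, -0.2]
opening: 0.286
t: 12.55
eef_pos: [535.7, -235.1, 309.7]
tcp_rot: [3.141, 0.0, 0.45]
ft_force: [-0.2, 0.4, -1.6]
opening: 0.285
[-0.22264143  0.38429344 -1.59557912] [-0.02838778 -0.02687604 -0.06005912]
side [429.58362569 116.81848101] [431.71190441 177.06117203] [428.33724957 213.07781653]
top [449.70409314 233.03702466] [441.24065766 251.36979475] [433.31413517 257.51820718]
```

View pics/s6.png

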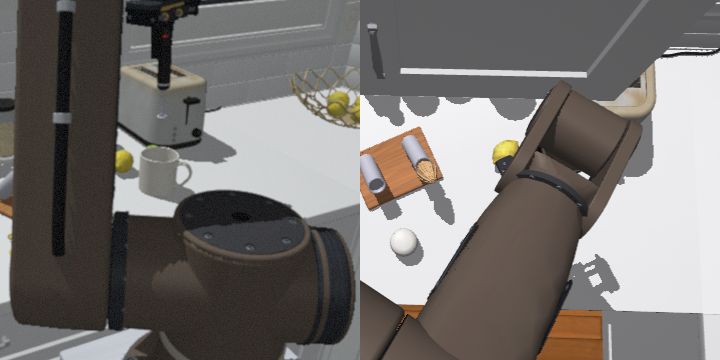

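```bash
python3 -m pendant '[[[0.2,0,0,0.01,0],[0.2,0,0,0.02,0],[0.2,0,0,0.035,0],[0.2,0,0,0.05,0],[0.2,0,0,0.06,0],[0.2,0,0,0.065,0],[0.2,0,0,0.065,0],[0.2,0,0,0.065,0]]]'
python3 - <<'E'
from h import *
from cell import env
s=env.state();print(s["ft_force"],s["moment"])
c=env.read_camera("side"); C=Cam(c); p=s["eef_pos"]; print(C.proj(p+np.array([-11.7,-9.8,-132])),C.proj([524.8,-244.5,p[2]-132]))
cv2.imwrite("pics/s7.png",cv2.resize(c["image"][120:270,350:510],None,fx=4,fy=4,interpolation=2))
E
```

```text
t: 13.45
eef_pos: [536.0, -235.0, 245.0]
tcp_rot: [3.141, -0.0, 0.45]
ft_force: [-0.8, 0.8, -0.7]
opening: 0.289
[-0.84743371  0.7952308  -0.72641744] [-0.03297191 -0.02427905  0.00452175]
[429.34237134 203.91025221] [429.10446539 203.86186907]
```

View pics/s7.png

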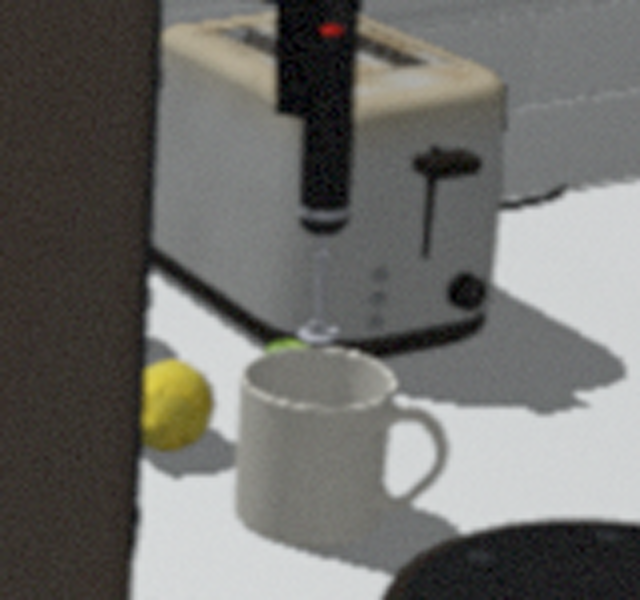

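The whisk at side px (429.8,202.8) lies over the rim centre column (about 429.5), as predicted. Lower it.

```bash
python3 -m pendant '[[[0.2,0,0,0.01,0],[0.2,0,0,0.02,0],[0.2,0,0,0.03,0],[0.2,0,0,0.04,0],[0.2,0,0,0.05,0],[0.2,0,0,0.06,0],[0.2,0,0,0.067,0],[0.2,0,0,0.067,0]]]'
python3 -m pendant '[[[0.2,0,0,0,0],[0.2,0,0,0,0],[0.2,0,0,0,0],[0.2,0,0,0,0],[0.2,0,0,0,0],[0.2,0,0,0,0],[0.2,0,0,0,0],[0.2,0,0,0,0]]]'
python3 - <<'E'
from h import *
from cell import env
s=env.state();print(s["ft_force"],s["moment"])
c=env.read_camera("side"); C=Cam(c)
cv2.imwrite("pics/s8.png",cv2.resize(c["image"][120:270,350:510],None,fx=4,fy=4,interpolation=2))
E
```

```text
t: 14.3
eef_pos: [535.6, -234.8, 176.5]
tcp_rot: [-3.14, 0.001, 0.45]
ft_force: [0.8, 0.0, -1.5]
opening: 0.286
t: 15.1
eef_pos: [535.9, -234.9, 177.7]
tcp_rot: [3.141, -0.0, 0.45]
ft_force: [0.1, 0.1, -0.6]
opening: 0.285
[ 0.09363082  0.13367288 -0.58884864] [ 0.00614252 -0.05190338 -0.02538541]
```

View pics/s8.png

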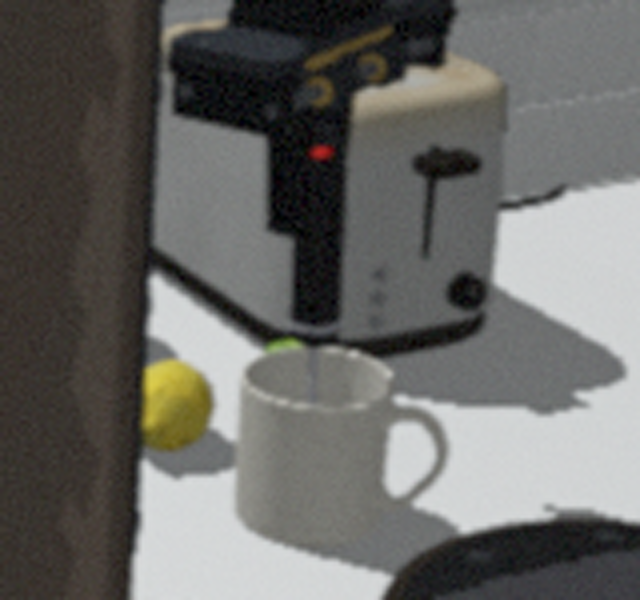

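The shaft enters the mug's mouth near its centre (crop 312 against 319). The mug hasn't moved and the forces are quiet, so I'll hand in.

```bash
python3 -c "
from cell import env
env.job_done(); s=env.state(); print(s['t'],s['eef_pos'],s['opening'],s['ft_force'])"
```

```text
the job is handed in; nothing more can be done
the job is handed in; nothing more can be done
```

The black frother is out of the stand and held nearly upright in the mug, and I handed the job in at about 15 s; no verdict was reported. I gripped it near the handle's end and drew it along its tube. The tool could only turn about its own z. So I turned the frother upright by swinging it in the grip, with its whisk still caught in the tube mouth. I then carried it over the mug and lowered it.

**Last checks, all within the limits:**
- **Grip:** the opening was about 27 mm on the 28 mm handle, and the frother was still held.
- **Tilt:** about 3–6° from upright. This is the least certain value. The whisk fix gave 5.8°, but the red button appeared 7 px from where that predicts. The finger partly hides the button, which explains about half of that. The limit is 12°.
- **Whisk position:** about 45 mm above the worktop, or 45 mm below the rim, and within a few mm of the cup axis in the side view. The depth comes from the tool height and the earlier whisk fix, because the mug hides the whisk.
- **Contact and bystanders:** the last wrist force was only about 0.6 N, mostly vertical and below the frother's weight but within sensor noise. The mug stood at the same pixels as before lowering. I did not measure the reamer, mill and timer again at the end. The reamer and timer were in view and standing after the draw, and nothing was moved near them or the mill afterwards.

**One disagreement:** the stand's yaw measured about 0.44 rad, above the stated 0.35. The grasp used the measured handle pose, so it did not matter.

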